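Put the rubber stamps back in the rack in order of size

TASK

The rubber stamps got mixed up: stand all four in the wooden stamp rack in order of size, one to a bay, the smallest in the narrowest bay at the left end up to the largest in the widest bay at the right end, each upright on the bay floor and square to the row. Two small stamps are standing in the wide bays by mistake and must be moved as well. Do not knock any stamp over, and leave the glue stick and the roll of tape where they are.

Things in the scene. Friction and masses are not known exactly. Their poses are not given: they have to be found in the camera images.
- stamp_w30: The smallest of four rubber stamps: wooden block 30 mm long (its y) x 20 mm deep (its x) x 17 mm high with an upright turned handle on its middle, 64 mm high overall. The handle's round knob, 18 mm thick, is widest 49 to 56 mm above the underside (grip 53 mm up). Origin: centre of the underside, z up; a half turn about z makes no difference. Loose, upright.
- stamp_w46: The second smallest of four rubber stamps: wooden block 46 mm long (its y) x 21 mm deep (its x) x 17 mm high with an upright turned handle on its middle, 71 mm high overall. The handle's round knob, 20 mm thick, is widest 54 to 62 mm above the underside (grip 58 mm up). Origin: centre of the underside, z up; a half turn about z makes no difference. Loose, upright.
- stamp_w62: The second largest of four rubber stamps: wooden block 62 mm long (its y) x 22 mm deep (its x) x 17 mm high with an upright turned handle on its middle, 77 mm high overall. The handle's round knob, 21.6 mm thick, is widest 58 to 67 mm above the underside (grip 63 mm up). Origin: centre of the underside, z up; a half turn about z makes no difference. Loose, upright.
- stamp_w78: The largest of four rubber stamps: wooden block 78 mm long (its y) x 24 mm deep (its x) x 17 mm high with an upright turned handle on its middle, 83 mm high overall. The handle's round knob, 23 mm thick, is widest 62 to 72 mm above the underside (grip 67 mm up). Origin: centre of the underside, z up; a half turn about z makes no difference. Loose, upright.
- bay_w45: Narrowest bay, at the left end (seen from the robot), of the fixed beech rack (four bays in a row, 295 x 50 mm outside): 45 mm wide along the row (y), 40 mm front to back (x), dark mat as floor. Origin: centre of the bay floor, 6 mm above the desk; y along the row towards the narrow end. Lips front and back rise 12 mm above the floor, ribs between bays 10 mm. Empty at the start.
- bay_w61: Second narrowest bay of the fixed beech rack (four bays in a row, 295 x 50 mm outside): 61 mm wide along the row (y), 40 mm front to back (x), dark mat as floor. Origin: centre of the bay floor, 6 mm above the desk; y along the row towards the narrow end. Lips front and back rise 12 mm above the floor, ribs between bays 10 mm. Empty at the start.
- bay_w77: Second widest bay of the fixed beech rack (four bays in a row, 295 x 50 mm outside): 77 mm wide along the row (y), 40 mm front to back (x), dark mat as floor. Origin: centre of the bay floor, 6 mm above the desk; y along the row towards the narrow end. Lips front and back rise 12 mm above the floor, ribs between bays 10 mm. A smaller stamp stands in it at the start.
- bay_w93: Widest bay, at the right end, of the fixed beech rack (four bays in a row, 295 x 50 mm outside): 93 mm wide along the row (y), 40 mm front to back (x), dark mat as floor. Origin: centre of the bay floor, 6 mm above the desk; y along the row towards the narrow end. Lips front and back rise 12 mm above the floor, ribs between bays 10 mm. A smaller stamp stands in it at the start.
- glue_stick: Glue stick standing upright, 28 mm in diameter, 88 mm high. Origin: centre of its underside. A loose bystander: not to be moved.
- tape_roll: White roll of tape lying flat, 64 mm in diameter, 18 mm high. Origin: centre of its underside. A loose bystander: not to be moved.
Things that resemble listed ones, but are neither listed nor needed, are in the scene too. What is shaped like the stamp_w78 but pink is not meant.

How it is judged (in metres and radians):
At the end, for the whole second after the job is handed in: Each stamp stands upright (within 0.08 rad) and at rest on the floor of its own bay: 30 mm stamp in the 45 mm bay, 46 in 61, 62 in 77, 78 in 93; origin within 12 mm front to back, 10 mm along the row and 4 mm in height of the bay's, length along the row within 0.3 rad (either way round) (x of stamp_w30 in the frame of bay_w45 between -0.012 and 0.012 m and y of stamp_w30 in the frame of bay_w45 between -0.01 and 0.01 m and z of stamp_w30 in the frame of bay_w45 between -0.004 and 0.004 m and angle between each of stamp_w30, stamp_w46, stamp_w62, stamp_w78's own z axis and vertical below 0.08 rad and angle between the y axis of stamp_w30 and the y axis of bay_w45, either way round below 0.3 rad and linear speed of each of stamp_w30, stamp_w46, stamp_w62, stamp_w78 below 0.02 m/s and angular speed of each of stamp_w30, stamp_w46, stamp_w62, stamp_w78 below 0.2 rad/s and x of stamp_w46 in the frame of bay_w61 between -0.012 and 0.012 m and y of stamp_w46 in the frame of bay_w61 between -0.01 and 0.01 m and z of stamp_w46 in the frame of bay_w61 between -0.004 and 0.004 m and angle between the y axis of stamp_w46 and the y axis of bay_w61, either way round below 0.3 rad and x of stamp_w62 in the frame of bay_w77 between -0.012 and 0.012 m and y of stamp_w62 in the frame of bay_w77 between -0.01 and 0.01 m and z of stamp_w62 in the frame of bay_w77 between -0.004 and 0.004 m and angle between the y axis of stamp_w62 and the y axis of bay_w77, either way round below 0.3 rad and x of stamp_w78 in the frame of bay_w93 between -0.012 and 0.012 m and y of stamp_w78 in the frame of bay_w93 between -0.01 and 0.01 m and z of stamp_w78 in the frame of bay_w93 between -0.004 and 0.004 m and angle between the y axis of stamp_w78 and the y axis of bay_w93, either way round below 0.3 rad); the robot touches nothing.
It fails at once if a stamp is knocked over (tilted more than 0.7 rad) (angle between any of stamp_w30, stamp_w46, stamp_w62, stamp_w78's own z axis and vertical above 0.7 rad).
It fails at once if the glue stick is moved more than 25 mm or tipped over (distance of glue_stick from where it was at the start of the episode above 0.025 m or angle between glue_stick's own z axis and vertical above 0.5 rad).
It fails at once if the roll of tape is moved more than 25 mm (distance of tape_roll from where it was at the start of the episode above 0.025 m).
It also fails if it takes over 107 s, if anything falls off the work surface, if the arm or the gripper's body presses on something with over 40 N, if the wrist force passes 120 N, or if a joint passes its speed limit or range.

ROBOT

A 6-joint arm with a two-finger parallel gripper is mounted at the origin on a cart in front of the work surface, level with it; the furniture and walls round the work are solid. World frame = base frame: x ahead of the robot, y to its left, z up, the work surface at z = 0. Lengths are in mm, angles in rad, forces in N, time in s.
With the tool pointing down it reaches from about 275 to 750 mm from the base axis. Payload 10.2 kg.
Tool frame: the origin (TCP) lies at the centre of the arm's flange, where the gripper is bolted on; the fingertips stand 173 mm ahead of it and the grasp point (between the pads) lies 155 mm ahead of it; z points along the fingers, y is the line along which they close (so a half turn about z gives the same grasp; the last joint's range is limited). The gripper opens to 85 mm and grips with 20 to 120 N. Pads are 22 mm wide; open, the fingers measure 114 mm over their backs; the gripper's body (76 mm by 85 mm) begins 54 mm behind the grasp point. The pads swing forward as they close: fully open they stand 13 mm farther back than shut.
Start: joints at [-1.397, 0.313, 1.498, -0, 1.331, -0.223], TCP at [202.884, -484.221, 404.694] pointing down, gripper open.
Joint ranges: [-2.94, 2.94], [-0.97, 2.17], [0.19, 2.56], [-1.23, 4.37], [0.02, 3.11], [-2.88, 2.88]. Speed limits (rad/s): [2.39, 2.39, 3.01, 3.14, 3.14, 3.14].

INTERFACE

Orientations are given as a unit quaternion [w, x, y, z].
In Python, from rig import status, capture, camera_info, ticket gives the robot as it stands.
- The arm moves only by the shell command python3 -m crank 'ROWS' [FORCE]. ROWS is JSON, a list of rows, each a list of 7 numbers: the shift along the tool's x, y, z as a fraction of full scale, then the turn, a rotation vector about the tool's x, y, z as a fraction of full scale, then the closure, from 0 (fully open) to 1 (shut). A call has 1 to 12 rows; each row is the pose to reach, as a shift and turn from the pose commanded when the call began, along the tool's axes at that moment; what a row does not reach only later rows make up. Full scale, the value 1, is 0.1 m for a shift and 45 degrees for a turn. A row lasts 1/10 s, in which the tool goes at most 50 mm and 8.59 degrees, less where a joint would pass 70% of its speed; a pose out of reach is approached as far as the arm can. A call with a number of a shift or a turn outside -1 to 1 is refused whole. A call with a gripper value outside its range is refused whole. The fingers move at their own pace and stop on an object; FORCE is the grip in N (left out, the last holds). Time passes only in rows, so rows that repeat a pose let the fingers close. It gives the time, the measured TCP pose, the force, the opening and the grip force at its end, in the units of the state.
- status.sense(): the state, without advancing time (a new reading comes with each control period).
- capture(name): name is "scene" or "side" or "wrist"; returns (picture, depth): 480x640x3 uint8, red, green, blue; 480x640 float32, mm along the optical axis (not along the pixel's ray), 0 where there is no reading.
- camera_info(name): a dict with "K" (3x3 intrinsics, pixels), "D" ([k1, k2, p1, p2, k3] as OpenCV has them; the pictures are not rectified), "camera_from_world" (4x4, takes a point from world to camera coordinates). Camera axes: x right, y up, looking along -z (the intrinsics and any distortion apply to the point x, -y, -z); pixel columns grow to the right and rows downward; lengths in mm; the calibration is good to about 2 mm. A picture is of the moment at which its call begins: read the wrist's pose just before it. camera_info takes no time and is no camera call; for the wrist camera it gives the pose at the moment of the call.
- ticket.finish_job(): hands the job in; it is judged then, once.
The state is a dict: "time_s": time; "joints": joint angles; "dq": joint speeds; "tau": joint torques, N m; "eef_pos": TCP position; "ee_rot": TCP orientation; "force": force on the tool from outside, world axes, zero at the start; "wrist_torque": the same for the moment, N m; "grip_width": opening from 0.0 (shut) to 1.0 (fully open); "grip_force": force on a finger pad.
Only numpy, scipy, OpenCV 4.12 (cv2) and the standard library are available. Lean on these libraries where they do the work, as an engineer would, in place of code of your own. Each camera call takes 0.05 s, during which the arm holds its last target. There are 200 camera calls.

## Working session

There is one attempt and no reset: what is moved stays moved. The work goes in short steps, Python scripts to look and compute and a shell command to move; the robot and the scene stay as the last step left them, time stands still between calls to the robot, and variables do not carry over. Pictures are saved under pics/ and viewed, at most 14 in all, crops included, and the job is handed in when it is done.

```bash
mkdir -p pics; ls; python3 - <<'E'
from rig import status,capture,camera_info
import cv2,numpy as np
print(status.sense())
for n in ("scene","side"):
    p,d=capture(n); cv2.imwrite(f"pics/{n}0.png",p[:,:,::-1]); np.savez(f"{n}0.npz",p=p,d=d)
    i=camera_info(n); print(n,np.round(i["K"],1).tolist(),i["D"],np.round(i["camera_from_world"],3).tolist())
E
```

```text
pics
{'time_s': 0.0, 'joints': array([-1.39740118e+00,  3.13473071e-01,  1.49845868e+00,  1.43461510e-05,
        1.33098174e+00, -2.23404366e-01]), 'dq': array([ 6.20054024e-04, -1.24940011e-03,  9.22767706e-05, -1.22315222e-05,
       -4.97605380e-04,  5.13693323e-04]), 'tau': array([-2.07663043e-04, -4.12269366e+01, -2.59740633e+01, -1.53828400e-04,
        4.22295125e-03, -7.17719047e-06]), 'eef_pos': array([ 202.87728018, -484.17729081,  404.11498754]), 'ee_rot': array([-6.60035063e-04,  9.80383365e-01,  1.97099012e-01,  2.34762091e-05]), 'force': array([ 0.01073972,  0.87292467, -0.71853057]), 'wrist_torque': array([-1.52141787e-02, -1.23441042e-05, -2.03385186e-02]), 'grip_force': 0.0, 'grip_width': 1.0026328522665113}
scene [[475.8, 0.0, 319.7], [0.0, 475.8, 240.3], [0.0, 0.0, 1.0]] [-0.08499337  0.          0.          0.          0.        ] [[-0.447, -0.894, 0.016, 332.776], [0.59, -0.281, 0.757, -326.831], [-0.672, 0.348, 0.653, -704.945], [0.0, 0.0, 0.0, 1.0]]
side [[472.0, 0.0, 320.6], [0.0, 472.0, 242.0], [0.0, 0.0, 1.0]] [-0.02947858  0.          0.          0.          0.        ] [[0.99, -0.141, 0.026, -537.068], [0.031, 0.387, 0.922, -109.321], [-0.14, -0.911, 0.387, -694.537], [0.0, 0.0, 0.0, 1.0]]
```

View pics/scene0.png

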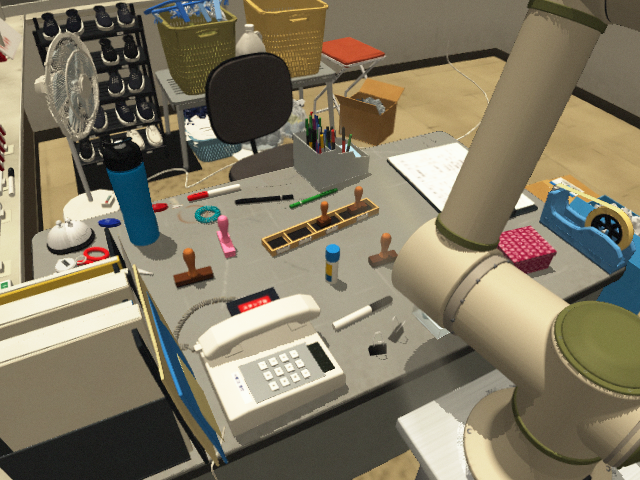

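View pics/side0.png

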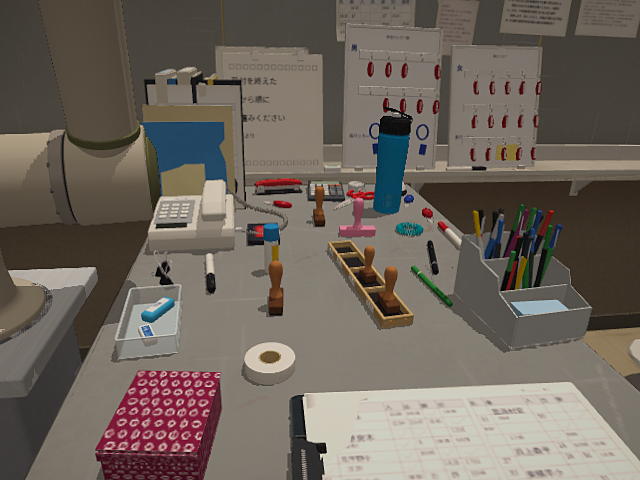

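The scene view shows brown stamps at (193,268) and (383,250) on the desk, and at (324,210) and (358,197) in the rack's wide bays. The pink look-alike is at (226,237) and the glue stick at (332,262). The side view shows the same stamps at (319,205), (276,287), (368,265) and (390,290), with the tape at (270,362). Next I'll measure them with the depth and confirm with a crop.

```bash
cat > h.py <<'E'
import numpy as np,cv2
from rig import camera_info
def cloud(n,d,info=None):
    i=info or camera_info(n); K=np.array(i["K"]);T=np.linalg.inv(np.array(i["camera_from_world"]))
    v,u=np.mgrid[0:480,0:640]
    q=cv2.undistortPoints(np.stack([u,v],-1).reshape(-1,1,2).astype(float),K,np.array(i["D"])).reshape(480,640,2)
    c=np.stack([q[...,0]*d,-q[...,1]*d,-d],-1)
    W=c@T[:3,:3].T+T[:3,3]; W[d<=0]=np.nan
    return W
def top(W,m,z0,z1):
    P=W[m]; P=P[(P[:,2]>z0)&(P[:,2]<z1)]; return P
E
python3 - <<'E'
from h import *
f={}
for n,boxes in (("scene",dict(big=(170,240,220,292),med=(364,228,402,272),rA=(314,195,335,226),rB=(348,180,372,215),glue=(322,242,344,285),rack=(255,190,385,260))),
  ("side",dict(big=(308,178,332,230),med=(262,255,292,320),rA=(358,240,380,287),rB=(380,262,404,312),glue=(258,220,284,280),tape=(240,335,300,390),rack=(322,235,415,330)))):
    z=np.load(n+"0.npz"); W=cloud(n,z["d"]); hsv=cv2.cvtColor(z["p"],cv2.COLOR_RGB2HSV)
    br=((hsv[...,0]<13)&(hsv[...,1]>100)&(hsv[...,2]>25))
    for k,(a,b,c,e) in boxes.items():
        m=np.zeros((480,640),bool); m[b:e,a:c]=1
        if k not in("glue","tape","rack"): m&=br
        P=W[m]; P=P[~np.isnan(P).any(1)]
        if k=="rack":
            Q=P[(P[:,2]>13)&(P[:,2]<21)]
            Q=Q[(Q[:,2]>15.5)&(Q[:,2]<20)]
            print(n,k,len(Q),cv2.minAreaRect(Q[:,:2].astype(np.float32))); np.save(f"rack_{n}.npy",Q); continue
        Q=P[P[:,2]>6]; zt=np.percentile(Q[:,2],98)
        H=Q[Q[:,2]>zt-14] if k!="tape" else Q
        B=Q[(Q[:,2]<22)]
        print(n,k,len(Q),"top",zt.round(1),"knob",np.median(H[:,:2],0).round(1),H[:,:2].min(0).round(1),H[:,:2].max(0).round(1),"low",len(B),cv2.minAreaRect(B[:,:2].astype(np.float32)) if len(B)>5 else "")
ims=[]
s=np.load("scene0.npz")["p"]; 
A=cv2.resize(s[165:295,160:410],(800,416),interpolation=cv2.INTER_CUBIC)
cv2.imwrite("pics/crop1.png",A[:,:,::-1])
E
```

```text
scene big 542 top 79.2 knob [583.6 367.9] [578.5 356.4] [598.3 377.2] low 367 ((590.8541259765625, 366.6449279785156), (76.21790313720703, 29.180545806884766), 83.62890625)
scene med 83 top 76.5 knob [464.7  -9.9] [461.2 -19. ] [473.4  -4.4] low 59 ((469.00213623046875, -14.290216445922852), (60.550140380859375, 19.069263458251953), 84.10343933105469)
scene rA 154 top 67.7 knob [625.8  50.6] [622.1  41.5] [635.2  55.7] low 45 ((632.9382934570312, 39.9438591003418), (19.771631240844727, 48.57122039794922), 17.983734130859375)
scene rB 106 top 76.3 knob [636. -45.] [631.  -50.6] [641.7 -38.5] low 22 ((641.79541015625, -46.898582458496094), (17.34973907470703, 45.82623291015625), 10.103404998779297)
scene glue 475 top 89.5 knob [464.5 114.3] [454.1  98.4] [481.3 126.4] low 72 ((462.39801025390625, 115.30706787109375), (24.823678970336914, 13.0260009765625), 63.6705436706543)
scene rack 578 ((554.6561889648438, 44.298492431640625), (198.9027557373047, 295.786376953125), 6.328657627105713)
side big 208 top 82.3 knob [586.3 360.5] [579.4 353. ] [597.8 371.7] low 108 ((610.143798828125, 459
[... 379 characters left out ...]
664, 33.792747497558594), 42.30341720581055)
side rB 373 top 71.8 knob [636.9 -54.2] [631.5 -57.8] [648.5 -45.6] low 130 ((643.019775390625, -50.921142578125), (25.621597290039062, 42.73748779296875), 6.221465110778809)
side glue 994 top 88.6 knob [467.5 101.8] [453.9 -22.4] [480.6 123.2] low 191 ((469.1468505859375, 230.1793212890625), (260.37872314453125, 55.59830856323242), 86.11211395263672)
side tape 1560 top 18.9 knob [ 451.9 -178.8] [ 420.4 -203. ] [ 483.8 -137.8] low 1560 ((451.9862060546875, -170.4554901123047), (65.21804809570312, 63.17615509033203), 85.08206939697266)
side rack 765 ((625.4747924804688, 51.12433624267578), (51.665924072265625, 297.3517761230469), 7.161106586456299)
```

View pics/crop1.png

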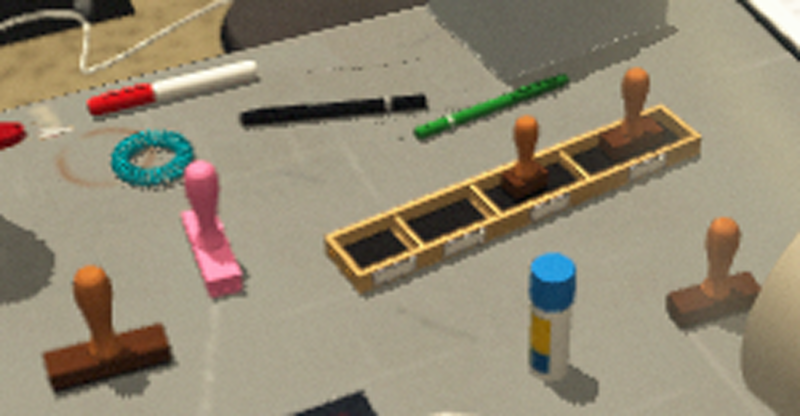

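Two of the candidates have a similar shape. The brown stamp at (193,268) in the scene view, 76 mm long, is stamp_w78. The pink one at (226,237) is the decoy. stamp_w62 is at (383,250), stamp_w30 at (324,210) in bay_w77, and stamp_w46 at (358,197) in bay_w93. The crop confirms this, so I'll plan an overhead wrist look.

```bash
cat >> h.py <<'E'
from rig import status
from scipy.spatial.transform import Rotation as R
def pose():
    s=status.sense(); q=s["ee_rot"]; return s["eef_pos"],R.from_quat([q[1],q[2],q[3],q[0]]),s
def goal(yaw): # tool down, tool x at yaw deg
    c,s=np.cos(np.radians(yaw)),np.sin(np.radians(yaw)); return R.from_matrix(np.array([[c,s,0],[s,-c,0],[0,0,-1.]]))
def plan(way,p=None,yaw=None):
    """way: list of (x,y,z,yaw); prints rows, one call each, split to <=95mm"""
    p0,r0,_=pose()
    if p is None: p=p0
    r=r0 if yaw is None else goal(yaw)
    for w in way:
        t=np.array(w[:3],float); g=goal(w[3]); rv=(r.inv()*g).as_rotvec()
        n=int(max(np.ceil(np.abs(np.append(r.inv().apply(t-p)/98,rv/np.radians(43))).max()),1))
        while True:
            ok=True;out=[];pp,rr=p,r
            for k in range(n):
                r2=r*R.from_rotvec(rv*(k+1)/n); p2=p+(t-p)*(k+1)/n
                sh=rr.inv().apply(p2-pp)/100; tu=(rr.inv()*r2).as_rotvec()/np.radians(45)
                ok&=np.abs(np.append(sh,tu)).max()<=1
                out.append(np.round(np.append(sh,tu),3)); pp,rr=p2,r2
            if ok: break
            n+=1
        for o in out: print(o.tolist())
        print("-> ",w); p,r=t,g
E
python3 - <<'E'
from h import *
i=camera_info("wrist"); print(np.round(i["K"],0).tolist(),i["D"])
p,r,_=pose(); C=np.linalg.inv(np.array(i["camera_from_world"])); print("cam in tool",r.inv().apply(C[:3,3]-p).round(1),"look",r.inv().apply(-C[:3,2]).round(3),"right",r.inv().apply(C[:3,0]).round(3))
for n in("scene","side"):
    W=cloud(n,np.load(n+"0.npz")["d"]); 
    for nm,c,rad in(("big",(587,366),170),("rack",(625,50),200),("med",(468,-16),120)):
        P=W[(np.hypot(W[...,0]-c[0],W[...,1]-c[1])<rad)&(W[...,2]>95)&(W[...,2]<400)]
        if len(P): print(n,nm,len(P),P.min(0).round(),P.max(0).round(), "near",np.hypot(*(P[:,:2]-c).T).min().round())
plan([(590,45,370,97.2)])
E
```

```text
[[408.0, 0.0, 317.0], [0.0, 408.0, 238.0], [0.0, 0.0, 1.0]] [0.02786907 0.         0.         0.         0.        ]
cam in tool [74.6 -0.5 30.4] look [-0.29  -0.001  0.957] right [0.001 1.    0.001]
scene big 778 [737. 402.  95.] [753. 441. 232.] near 160.0
scene rack 269 [767. -61.  95.] [818.   1. 157.] near 153.0
side big 508 [737. 400.  95.] [753. 440. 230.] near 159.0
side rack 747 [769. -62.  95.] [819.   2. 154.] near 154.0
[0.802, -0.483, 0.05, -0.0, -0.0, -0.236]
[0.878, -0.327, 0.049, -0.0, -0.0, -0.236]
[0.923, -0.159, 0.049, -0.0, -0.0, -0.236]
[0.937, 0.014, 0.049, -0.0, -0.0, -0.236]
[0.918, 0.186, 0.049, -0.0, -0.0, -0.236]
[0.868, 0.353, 0.049, -0.0, -0.0, -0.236]
[0.788, 0.507, 0.049, -0.0, -0.0, -0.236]
->  (590, 45, 370, 97.2)
```

```bash
python3 -m crank '[[0.8,-0.48,0.05,0,0,-0.236,0],[0.8,-0.48,0.05,0,0,-0.236,0]]' 40 | tail -3
python3 -m crank '[[0.88,-0.33,0.05,0,0,-0.236,0],[0.88,-0.33,0.05,0,0,-0.236,0]]' | tail -1
python3 -m crank '[[0.92,-0.16,0.05,0,0,-0.236,0],[0.92,-0.16,0.05,0,0,-0.236,0]]'| tail -1
python3 -m crank '[[0.94,0.01,0.05,0,0,-0.236,0],[0.94,0.01,0.05,0,0,-0.236,0]]'| tail -1
python3 -m crank '[[0.92,0.19,0.05,0,0,-0.236,0],[0.92,0.19,0.05,0,0,-0.236,0]]'| tail -1
python3 -m crank '[[0.87,0.35,0.05,0,0,-0.236,0],[0.87,0.35,0.05,0,0,-0.236,0]]'| tail -1
python3 -m crank '[[0.79,0.5,0.05,0,0,-0.236,0],[0.79,0.5,0.05,0,0,-0.236,0],[0.79,0.5,0.05,0,0,-0.236,0],[0.79,0.5,0.05,0,0,-0.236,0],[0.79,0.5,0.05,0,0,-0.236,0]]'
python3 - <<'E'
from h import *
from rig import capture
p,r,s=pose(); print(p.round(1),r.as_matrix().round(3)[:2,0],s["force"].round(1)); i=camera_info("wrist"); im,d=capture("wrist")
np.savez("w1.npz",p=im,d=d,**{k:np.array(i[k]) for k in("K","D","camera_from_world")}); cv2.imwrite("pics/w1.png",im[:,:,::-1])
E
```

```text
force: [1.2, -0.6, -0.8]
grip_width: 1.003
grip_force: 0.0
grip_force: 0.0
grip_force: 0.0
grip_force: 0.0
grip_force: 0.0
grip_force: 0.0
time_s: 1.8
eef_pos: [589.4, 44.7, 369.6]
ee_rot: [-0.0, 0.663, 0.749, -0.0]
force: [-0.3, 0.6, 0.7]
grip_width: 0.998
grip_force: 0.0
[589.4  44.7 369.6] [-0.122  0.993] [-0.3  0.6  0.7]
```

View pics/w1.png

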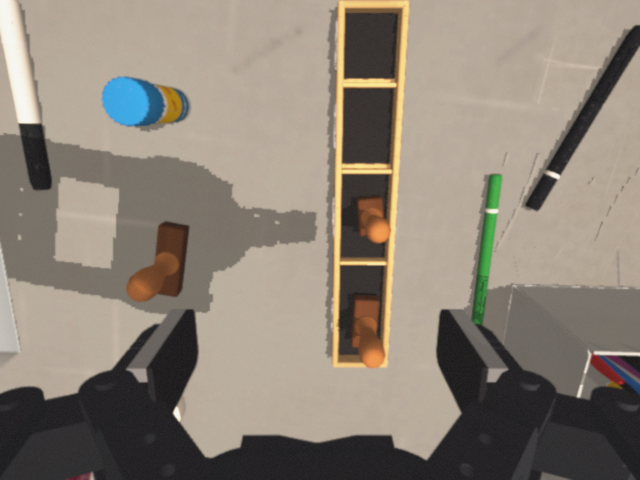

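The wrist view shows the rack from (340,3) to (387,365), with bays at about (370,45), (368,125), (365,215) and (362,310). w30 has its block at (368,215) and knob at (378,230). w46 has its block at (367,315) and knob at (371,352). w62 has its block at (172,258) and knob at (142,285).

```bash
cat >> h.py <<'E'
def load(f):
    z=np.load(f); return z["p"],cloud("wrist",z["d"],z),cv2.cvtColor(z["p"],cv2.COLOR_RGB2HSV)
def rect(P):
    (cx,cy),(w,h),a=cv2.minAreaRect(P[:,:2].astype(np.float32))
    if w<h: w,h,a=h,w,a+90
    return np.round([cx,cy,w,h,(a+360)%180],1) # long-axis angle
def stamp(W,brown,box,z0):
    m=np.zeros((480,640),np.uint8); a,b,c,e=box; m[b:e,a:c]=brown[b:e,a:c]
    P=W[m>0]; P=P[~np.isnan(P).any(1)]
    B=P[np.abs(P[:,2]-z0-17)<3]; zt=np.percentile(P[:,2],98); K=P[P[:,2]>zt-4]
    return "block",len(B),rect(B),"zmed",np.median(B[:,2]).round(1),"top",zt.round(1),"knobtop",K.mean(0).round(1)
E
python3 - <<'E'
from h import *
im,W,hsv=load("w1.npz")
wood=(hsv[...,0]>13)&(hsv[...,0]<28)&(hsv[...,1]>90)&(hsv[...,2]>130)
m=np.zeros_like(wood); m[0:375,325:415]=1
P=W[wood&m]; P=P[(P[:,2]>14)&(P[:,2]<22)]; print(len(P),np.median(P[:,2]),rect(P))
brown=(hsv[...,0]<13)&(hsv[...,1]>110)&(hsv[...,2]>30)
print(hsv[125,368],hsv[220,368],hsv[258,172],hsv[5,370],hsv[82,370])
for k,b,z in(("w30",(342,185,392,245),6),("w46",(340,270,392,366),6),("w62",(120,215,192,305),0)): print(k,*stamp(W,brown,b,z))
dark=(hsv[...,2]<60)&m
n,l,s,c=cv2.connectedComponentsWithStats(dark.astype(np.uint8))
for k in range(1,n):
    if s[k,4]>800: Q=W[l==k]; Q=Q[(Q[:,2]<12)]; print("floor",s[k].tolist(),rect(Q),np.median(Q[:,2]))
E
```

```text
5819 18.01061349376056 [627.7  52.8 295.   50.4  96.9]
[ 9 32 56] [ 11 154 104] [ 11 160 129] [ 20 122 240] [ 22 113 244]
w30 block 420 [632.3  47.1  30.   20.  102.4] zmed 23.2 top 69.7 knobtop [630.4  47.9  68. ]
w46 block 651 [642.5 -47.   45.4  21.1  94.5] zmed 23.1 top 76.2 knobtop [640.8 -43.3  74.7]
w62 block 1177 [471.5 -13.4  61.9  21.5  85.6] zmed 17.4 top 77.7 knobtop [471.8 -12.4  76.3]
floor [346, 14, 51, 64, 2789] [613.8 171.7  42.9  37.   97. ] 6.435182336482683
floor [344, 89, 49, 74, 2723] [620.8 114.9  55.   36.7  97. ] 6.376509617978854
floor [342, 175, 46, 82, 1847] [629.5  42.6  69.9  36.7  96.9] 6.372714303872783
floor [340, 266, 43, 88, 1674] [640.1 -44.4  87.1  36.6  97. ] 6.310900892386968
```

```bash
python3 - <<'E'
from h import *
plan([(632.3,47.1,300,102.4),(632.3,47.1,214,102.4),(632.3,47.1,262,102.4),(613.3,171.9,262,96.9),(613.3,171.9,214.5,96.9)])
E
```

```text
[-0.026, 0.43, 0.698, -0.0, 0.0, -0.12]
->  (632.3, 47.1, 300, 102.4)
[0.0, 0.0, 0.86, 0.0, 0.0, 0.0]
->  (632.3, 47.1, 214, 102.4)
[0.0, 0.0, -0.48, 0.0, 0.0, 0.0]
->  (632.3, 47.1, 262, 102.4)
[0.63, 0.041, 0.0, 0.0, 0.0, 0.061]
[0.631, 0.011, 0.0, 0.0, 0.0, 0.061]
->  (613.3, 171.9, 262, 96.9)
[0.0, 0.0, 0.475, 0.0, 0.0, 0.0]
->  (613.3, 171.9, 214.5, 96.9)
```

```bash
python3 -m crank '[[-0.026,0.43,0.698,0,0,-0.12,0],[-0.026,0.43,0.698,0,0,-0.12,0],[-0.026,0.43,0.698,0,0,-0.12,0],[-0.026,0.43,0.698,0,0,-0.12,0]]' | grep pos
python3 -m crank '[[0,0,0.3,0,0,0,0],[0,0,0.6,0,0,0,0],[0,0,0.8,0,0,0,0],[0,0,0.86,0,0,0,0],[0,0,0.86,0,0,0,0],[0,0,0.86,0,0,0,0]]'
python3 -m crank '[[0,0,0,0,0,0,0.5],[0,0,0,0,0,0,0.8],[0,0,0,0,0,0,1],[0,0,0,0,0,0,1],[0,0,0,0,0,0,1],[0,0,0,0,0,0,1],[0,0,0,0,0,0,1],[0,0,0,0,0,0,1]]' 30
python3 -m crank '[[0,0,-0.1,0,0,0,1],[0,0,-0.25,0,0,0,1],[0,0,-0.4,0,0,0,1],[0,0,-0.48,0,0,0,1],[0,0,-0.48,0,0,0,1]]'
python3 - <<'E'
from h import *
from rig import capture
p,r,s=pose(); i=camera_info("wrist"); im,d=capture("wrist"); np.savez("w2.npz",p=im,d=d,**{k:np.array(i[k]) for k in("K","D","camera_from_world")})
b,_=capture("side"); cv2.imwrite("pics/g1.png",np.hstack([cv2.resize(im,(400,300)),cv2.resize(b[180:360,260:500],(400,300))])[:,:,::-1])
E
```

```text
eef_pos: [632.4, 47.4, 300.6]
time_s: 2.85
eef_pos: [633.0, 48.0, 216.2]
ee_rot: [0.001, 0.626, 0.78, 0.001]
force: [-0.8, 0.1, 0.5]
grip_width: 0.997
grip_force: 0.0
time_s: 3.65
eef_pos: [632.7, 48.2, 214.1]
ee_rot: [0.0, 0.626, 0.78, 0.0]
force: [-1.7, 1.0, 2.9]
grip_width: 0.193
grip_force: 29.3
time_s: 4.15
eef_pos: [632.9, 48.2, 263.8]
ee_rot: [0.001, 0.626, 0.78, 0.001]
force: [-1.0, 0.4, -0.7]
grip_width: 0.191
grip_force: 29.3
```

View pics/g1.png

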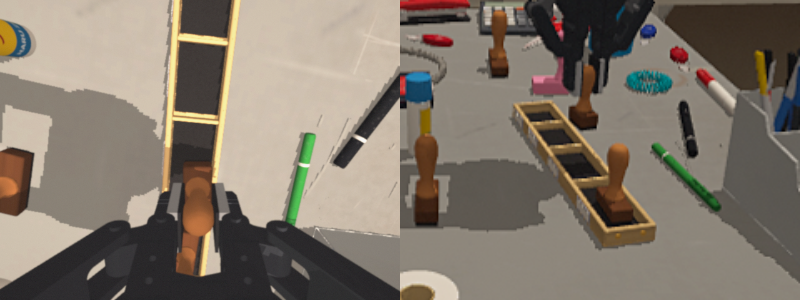

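The stamp hangs upright in the pads at (195,210) in the left half of the picture. Now I'll carry it to bay_w45.

```bash
python3 -m crank '[[0.2,0.013,0,0,0,0.02,1],[0.42,0.027,0,0,0,0.04,1],[0.63,0.04,0,0,0,0.061,1],[0.63,0.04,0,0,0,0.061,1]]' | grep pos
python3 -m crank '[[0.25,0.004,0,0,0,0.03,1],[0.45,0.008,0,0,0,0.05,1],[0.63,0.01,0,0,0,0.061,1],[0.63,0.01,0,0,0,0.061,1],[0.63,0.01,0,0,0,0.061,1],[0.63,0.01,0,0,0,0.061,1]]' | grep -E "pos|rot"
python3 - <<'E'
from h import *
from rig import capture
i=camera_info("wrist"); p,r,s=pose(); im,d=capture("wrist"); np.savez("w3.npz",p=im,d=d,**{k:np.array(i[k]) for k in("K","D","camera_from_world")})
im,W,hsv=load("w3.npz"); brown=(hsv[...,0]<13)&(hsv[...,1]>110)&(hsv[...,2]>30)
P=W[brown]; P=P[np.hypot(P[:,0]-p[0],P[:,1]-p[1])<30]; P=P[P[:,2]>40]
z=np.median(P[P[:,2]<90][:,2]) if (P[:,2]<90).any() else 0; B=P[np.abs(P[:,2]-z)<3]
print(p.round(1),np.degrees(np.arctan2(*r.as_matrix()[[1,0],0])).round(1),z,rect(B),len(B))
plan([(613.3,172.4,214.5,96.9)])
E
```

```text
eef_pos: [622.4, 112.7, 261.1]
eef_pos: [613.6, 171.7, 261.7]
ee_rot: [-0.0, 0.663, 0.749, -0.0]
[613.6 171.7 261.7] 96.9 71.27722410441416 [613.5 171.4  28.5  19.5  96. ] 1312
[0.007, -0.002, 0.472, -0.0, 0.0, 0.001]
->  (613.3, 172.4, 214.5, 96.9)
```

```bash
python3 -m crank '[[0,0,0.2,0,0,0,1],[0,0,0.38,0,0,0,1],[0,0,0.45,0,0,0,1],[0,0,0.475,0,0,0,1],[0,0,0.475,0,0,0,1],[0,0,0.475,0,0,0,1],[0,0,0.475,0,0,0,1]]' | grep -E "pos|force"
python3 -m crank '[[0,0,0,0,0,0,0.75],[0,0,0,0,0,0,0.6],[0,0,0,0,0,0,0.4],[0,0,0,0,0,0,0],[0,0,0,0,0,0,0],[0,0,-0.3,0,0,0,0],[0,0,-0.6,0,0,0,0],[0,0,-0.8,0,0,0,0],[0,0,-0.8,0,0,0,0]]'
python3 - <<'E'
from h import *
plan([(642.5,-47,294,94.5),(642.5,-47,218.8,94.5),(642.5,-47,275,94.5),(620,116.3,275,96.9),(620,116.3,219,96.9)])
E
```

```text
eef_pos: [613.5, 172.8, 215.1]
force: [0.4, -0.2, 0.7]
grip_force: 29.4
time_s: 6.9
eef_pos: [613.7, 172.9, 297.5]
ee_rot: [0.002, 0.663, 0.749, 0.002]
force: [-0.5, -0.3, -0.1]
grip_width: 1.003
grip_force: 0.0
[-0.739, 0.006, 0.012, 0.002, -0.0, 0.018]
[-0.739, 0.017, 0.012, 0.002, -0.0, 0.018]
[-0.739, 0.028, 0.012, 0.002, -0.0, 0.018]
->  (642.5, -47, 294, 94.5)
[0.0, 0.0, 0.752, 0.0, 0.0, 0.0]
->  (642.5, -47, 218.8, 94.5)
[0.0, 0.0, -0.562, 0.0, 0.0, 0.0]
->  (642.5, -47, 275, 94.5)
[0.823, -0.048, 0.0, 0.0, 0.0, -0.027]
[0.824, -0.031, 0.0, 0.0, 0.0, -0.027]
->  (620, 116.3, 275, 96.9)
[0.0, 0.0, 0.56, 0.0, 0.0, 0.0]
->  (620, 116.3, 219, 96.9)
```

```bash
python3 -m crank '[[-0.4,0,0.01,0,0,0.01,0],[-0.74,0.006,0.01,0,0,0.018,0]]' | grep pos
python3 -m crank '[[-0.5,0.01,0.01,0,0,0.01,0],[-0.74,0.017,0.01,0,0,0.018,0]]' | grep pos
python3 -m crank '[[-0.4,0.01,0.01,0,0,0.01,0],[-0.74,0.028,0.01,0,0,0.018,0],[-0.74,0.028,0.01,0,0,0.018,0],[-0.74,0.028,0.01,0,0,0.018,0],[-0.74,0.028,0.01,0,0,0.018,0]]' | grep -E "pos|rot"
python3 - <<'E'
from h import *
plan([(642.5,-47,218.8,94.5)])
E
```

```text
eef_pos: [622.7, 98.8, 292.1]
eef_pos: [632.6, 22.7, 290.9]
eef_pos: [642.1, -46.3, 290.7]
ee_rot: [-0.001, 0.678, 0.735, -0.0]
[-0.008, 0.004, 0.719, -0.001, -0.001, 0.003]
->  (642.5, -47, 218.8, 94.5)
```

```bash
python3 -m crank '[[-0.008,0,0.3,0,0,0,0],[-0.008,0,0.55,0,0,0,0],[-0.008,0,0.69,0,0,0,0],[-0.008,0,0.72,0,0,0,0],[-0.008,0,0.72,0,0,0,0],[-0.008,0,0.72,0,0,0,0]]' | grep -E "pos|force"
python3 -m crank '[[0,0,0,0,0,0,0.5],[0,0,0,0,0,0,0.8],[0,0,0,0,0,0,1],[0,0,0,0,0,0,1],[0,0,0,0,0,0,1],[0,0,0,0,0,0,1],[0,0,0,0,0,0,1]]' 30 | grep -E "pos|force|grip"
python3 -m crank '[[0,0,-0.1,0,0,0,1],[0,0,-0.3,0,0,0,1],[0,0,-0.5,0,0,0,1],[0,0,-0.56,0,0,0,1],[0,0,-0.56,0,0,0,1]]' | grep -E "pos|force|grip"
python3 -m crank '[[0.25,-0.015,0,0,0,0,1],[0.5,-0.03,0,0,0,-0.02,1],[0.82,-0.05,0,0,0,-0.027,1],[0.82,-0.05,0,0,0,-0.027,1]]' | grep pos
python3 -m crank '[[0.35,-0.01,0,0,0,-0.01,1],[0.6,-0.02,0,0,0,-0.02,1],[0.82,-0.03,0,0,0,-0.027,1],[0.82,-0.03,0,0,0,-0.027,1],[0.82,-0.03,0,0,0,-0.027,1],[0.82,-0.03,0,0,0,-0.027,1]]' | grep -E "pos|grip"
cat >> h.py <<'E'
def held(f):
    from rig import capture
    i=camera_info("wrist"); p,r,s=pose(); im,d=capture("wrist"); np.savez(f,p=im,d=d,**{k:np.array(i[k]) for k in("K","D","camera_from_world")})
    im,W,hsv=load(f); brown=(hsv[...,0]<13)&(hsv[...,1]>110)&(hsv[...,2]>30)
    P=W[brown]; P=P[np.hypot(P[:,0]-p[0],P[:,1]-p[1])<50]; P=P[(P[:,2]>40)&(P[:,2]<90)]
    z=np.median(P[:,2]); B=P[np.abs(P[:,2]-z)<3]
    print(p.round(1),np.degrees(np.arctan2(*r.as_matrix()[[1,0],0])).round(1),"blocktop",z.round(1),rect(B),len(B))
    return p
E
python3 - <<'E'
from h import *
held("w4.npz")
E
```

```text
eef_pos: [642.7, -48.0, 220.7]
force: [0.5, -0.3, -0.0]
grip_force: 0.0
eef_pos: [642.4, -48.2, 219.6]
force: [-0.7, 0.3, 1.7]
grip_width: 0.217
grip_force: 29.4
eef_pos: [642.4, -48.2, 276.3]
force: [-0.5, -0.3, -1.8]
grip_width: 0.216
grip_force: 29.4
eef_pos: [630.1, 36.4, 274.2]
eef_pos: [619.8, 113.3, 275.0]
grip_width: 0.219
grip_force: 29.4
[619.8 113.3 275. ] 96.9 blocktop 78.8 [619.7 117.6  37.7  21.   96.5] 2096
```

```bash
python3 -m crank '[[0.028,0,0.2,0,0,0,1],[0.028,0,0.4,0,0,0,1],[0.028,0,0.52,0,0,0,1],[0.028,0,0.553,0,0,0,1],[0.028,0,0.553,0,0,0,1],[0.028,0,0.553,0,0,0,1],[0.028,0,0.553,0,0,0,1]]' | grep -E "pos|force"
python3 -m crank '[[0,0,0,0,0,0,0.75],[0,0,0,0,0,0,0.6],[0,0,0,0,0,0,0.4],[0,0,0,0,0,0,0],[0,0,0,0,0,0,0],[0,0,-0.3,0,0,0,0],[0,0,-0.6,0,0,0,0],[0,0,-0.9,0,0,0,0],[0,0,-0.9,0,0,0,0]]' | grep -E "pos|time"
python3 - <<'E'
from h import *
plan([(471.5,-13.4,310,85.6),(471.5,-13.4,218,85.6)])
E
```

```text
eef_pos: [619.4, 117.1, 220.5]
force: [-1.2, 0.1, -0.7]
grip_force: 29.6
time_s: 12.25
eef_pos: [619.7, 117.3, 314.6]
[-0.558, -0.815, 0.017, 0.005, 0.0, 0.127]
[-0.637, -0.756, 0.02, 0.005, 0.0, 0.127]
->  (471.5, -13.4, 310, 85.6)
[0.0, 0.0, 0.92, 0.0, 0.0, 0.0]
->  (471.5, -13.4, 218, 85.6)
```

```bash
python3 -m crank '[[-0.3,-0.4,0,0,0,0.06,0],[-0.56,-0.815,0.01,0,0,0.127,0],[-0.56,-0.815,0.01,0,0,0.127,0]]' | grep pos
python3 -m crank '[[-0.32,-0.38,0.01,0,0,0.06,0],[-0.64,-0.756,0.02,0,0,0.127,0],[-0.64,-0.756,0.02,0,0,0.127,0],[-0.64,-0.756,0.02,0,0,0.127,0],[-0.64,-0.756,0.02,0,0,0.127,0]]' | grep -E "pos|rot"
python3 - <<'E'
from h import *
from rig import capture
i=camera_info("wrist"); p,r,s=pose(); im,d=capture("wrist"); np.savez("w5.npz",p=im,d=d,**{k:np.array(i[k]) for k in("K","D","camera_from_world")})
im,W,hsv=load("w5.npz"); brown=(hsv[...,0]<13)&(hsv[...,1]>110)&(hsv[...,2]>30)
P=W[brown]; P=P[(np.hypot(P[:,0]-p[0],P[:,1]-p[1])<60)&(np.abs(P[:,2]-17)<3)]; print(len(P),rect(P))
P=W[brown]; 
for b,z in ((45,(613.3,171.9)),(61,(620,116.3))):
    Q=P[(np.hypot(P[:,0]-z[0],P[:,1]-z[1])<32)]; Q=Q[np.abs(Q[:,2]-23)<3]; print(b,len(Q),rect(Q) if len(Q)>9 else "")
plan([(471.5,-13.4,218,85.6)])
E
```

```text
eef_pos: [541.5, 49.7, 307.2]
eef_pos: [471.8, -13.5, 307.2]
ee_rot: [0.0, 0.734, 0.679, 0.0]
1212 [470.7 -13.2  60.9  20.9  86.2]
45 0 
61 1233 [621.1 103.   21.8  17.6   7.4]
[-0.0, -0.004, 0.891, 0.001, -0.0, 0.001]
->  (471.5, -13.4, 218, 85.6)
```

```bash
python3 -m crank '[[0,0,0.3,0,0,0,0],[0,0,0.6,0,0,0,0],[0,0,0.84,0,0,0,0],[0,0,0.89,0,0,0,0],[0,0,0.89,0,0,0,0],[0,0,0.89,0,0,0,0]]' | grep -E "pos|force"
python3 -m crank '[[0,0,0,0,0,0,0.5],[0,0,0,0,0,0,0.8],[0,0,0,0,0,0,1],[0,0,0,0,0,0,1],[0,0,0,0,0,0,1],[0,0,0,0,0,0,1],[0,0,0,0,0,0,1]]' 30 | grep -E "pos|force|grip"
python3 -m crank '[[0,0,-0.1,0,0,0,1],[0,0,-0.3,0,0,0,1],[0,0,-0.5,0,0,0,1],[0,0,-0.65,0,0,0,1],[0,0,-0.65,0,0,0,1]]' | grep -E "pos|force|grip"
python3 - <<'E'
from h import *
p=held("w6.npz")
plan([(628.7,44.9,p[2],96.9)])
E
```

```text
eef_pos: [471.6, -13.7, 219.1]
force: [-0.3, -1.4, -0.4]
grip_force: 0.0
eef_pos: [471.1, -13.9, 218.4]
force: [-1.2, 0.6, 5.7]
grip_width: 0.237
grip_force: 29.3
eef_pos: [471.3, -14.0, 285.0]
force: [-0.7, 0.4, -0.2]
grip_width: 0.233
grip_force: 29.5
[471.3 -14.  285. ] 85.6 blocktop 84.1 [472.6  -5.   44.   21.1  85.5] 2734
[0.354, 0.763, -0.005, 0.001, 0.0, -0.126]
[0.277, 0.794, -0.006, 0.001, 0.0, -0.126]
->  (628.7, 44.9, np.float64(285.0184120612618), 96.9)
```

```bash
python3 -m crank '[[0.12,0.25,0,0,0,-0.04,1],[0.24,0.5,0,0,0,-0.08,1],[0.354,0.763,0,0,0,-0.126,1],[0.354,0.763,0,0,0,-0.126,1]]' | grep pos
python3 -m crank '[[0.1,0.3,0,0,0,-0.05,1],[0.2,0.6,0,0,0,-0.1,1],[0.277,0.794,0,0,0,-0.126,1],[0.277,0.794,0,0,0,-0.126,1],[0.277,0.794,0,0,0,-0.126,1],[0.277,0.794,0,0,0,-0.126,1]]' | grep -E "pos|grip"
python3 - <<'E'
from h import *
p=held("w7.npz")
plan([(628.7,44.9,p[2],96.9)])
im,W,hsv=load("w7.npz"); brown=(hsv[...,0]<13)&(hsv[...,1]>110)&(hsv[...,2]>30); P=W[brown]
for b,z in ((45,(613.3,171.9)),(61,(620,116.3))):
    Q=P[(np.hypot(P[:,0]-z[0],P[:,1]-z[1])<32)]; Q=Q[np.abs(Q[:,2]-23)<3]; print(b,len(Q),rect(Q) if len(Q)>9 else "")
E
```

```text
eef_pos: [551.5, 16.2, 281.8]
eef_pos: [627.9, 44.4, 282.6]
grip_width: 0.234
grip_force: 29.8
[627.9  44.4 282.6] 96.8 blocktop 81.7 [626.5  52.8  45.7  22.   96.9] 2881
[0.003, 0.008, 0.003, -0.001, -0.0, -0.001]
->  (628.7, 44.9, np.float64(282.64984008624305), 96.9)
45 940 [614.3 164.2  19.7  16.4   6.4]
61 1827 [620.  117.4  45.5  20.9  96.8]
```

```bash
python3 -m crank '[[0,0.008,0.2,0,0,0,1],[0,0.008,0.4,0,0,0,1],[0,0.008,0.54,0,0,0,1],[0,0.008,0.585,0,0,0,1],[0,0.008,0.585,0,0,0,1],[0,0.008,0.585,0,0,0,1],[0,0.008,0.585,0,0,0,1]]' | grep -E "pos|force"
python3 -m crank '[[0,0,0,0,0,0,0.75],[0,0,0,0,0,0,0.6],[0,0,0,0,0,0,0.4],[0,0,0,0,0,0,0],[0,0,0,0,0,0,0],[0,0,-0.3,0,0,0,0],[0,0,-0.6,0,0,0,0],[0,0,-0.95,0,0,0,0],[0,0,-0.95,0,0,0,0]]' | grep -E "pos|time"
python3 - <<'E'
from h import *
plan([(587,280,330,86)])
E
```

```text
eef_pos: [629.4, 44.9, 225.0]
force: [0.4, -0.8, 0.1]
grip_force: 29.8
time_s: 17.6
eef_pos: [629.9, 45.0, 324.8]
[0.795, -0.048, -0.019, 0.004, 0.001, 0.081]
[0.79, -0.098, -0.019, 0.004, 0.001, 0.081]
[0.782, -0.148, -0.018, 0.004, 0.001, 0.081]
->  (587, 280, 330, 86)
```

```bash
python3 -m crank '[[0.4,-0.025,-0.01,0,0,0.04,0],[0.795,-0.048,-0.02,0,0,0.081,0]]' | grep pos
python3 -m crank '[[0.45,-0.05,-0.01,0,0,0.04,0],[0.79,-0.1,-0.02,0,0,0.081,0]]' | grep pos
python3 -m crank '[[0.4,-0.07,-0.01,0,0,0.04,0],[0.78,-0.15,-0.02,0,0,0.081,0],[0.78,-0.15,-0.02,0,0,0.081,0],[0.78,-0.15,-0.02,0,0,0.081,0],[0.78,-0.15,-0.02,0,0,0.081,0]]' | grep -E "pos|rot"
python3 - <<'E'
from h import *
from rig import capture
i=camera_info("wrist"); p,r,s=pose(); im,d=capture("wrist"); np.savez("w8.npz",p=im,d=d,**{k:np.array(i[k]) for k in("K","D","camera_from_world")}); cv2.imwrite("pics/w8.png",im[:,:,::-1])
im,W,hsv=load("w8.npz"); brown=(hsv[...,0]<13)&(hsv[...,1]>110)&(hsv[...,2]>30); P=W[brown]
Q=P[(np.hypot(P[:,0]-590,P[:,1]-366)<60)&(np.abs(P[:,2]-17)<3)]; print(len(Q),rect(Q)); x=rect(Q)
plan([(x[0],x[1],310,x[4]),(x[0],x[1],222,x[4])])
E
```

```text
eef_pos: [614.9, 123.6, 321.1]
eef_pos: [599.9, 203.8, 323.0]
eef_pos: [586.5, 278.8, 325.2]
ee_rot: [-0.0, 0.732, 0.681, -0.0]
3066 [591.8 367.3  76.2  23.   85.9]
[0.889, -0.011, 0.153, -0.0, 0.0, -0.0]
->  (np.float64(591.8), np.float64(367.3), 310, np.float64(85.9))
[0.0, 0.0, 0.88, 0.0, 0.0, -0.0]
->  (np.float64(591.8), np.float64(367.3), 222, np.float64(85.9))
```

View pics/w8.png

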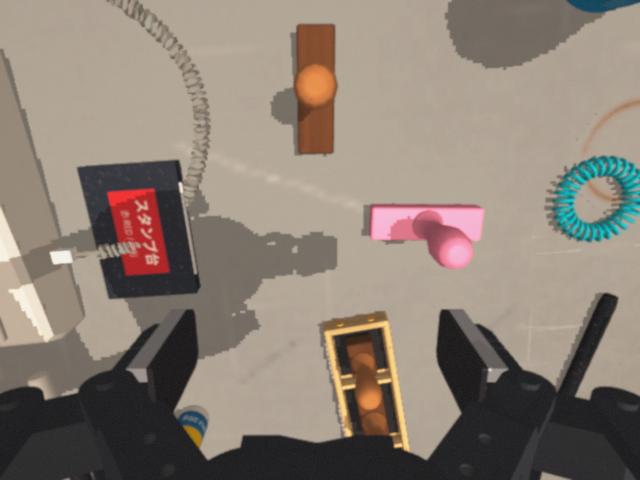

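The view shows w78, brown, at (315,88), well clear of the pink decoy at (430,225). Next I'll grasp it and lift it above everything else.

```bash
python3 -m crank '[[0.3,0,0.05,0,0,0,0],[0.6,0,0.1,0,0,0,0],[0.89,-0.011,0.15,0,0,0,0],[0.89,-0.011,0.15,0,0,0,0],[0.89,-0.011,0.15,0,0,0,0]]' | grep -E "pos"
python3 -m crank '[[0,0,0.3,0,0,0,0],[0,0,0.6,0,0,0,0],[0,0,0.83,0,0,0,0],[0,0,0.88,0,0,0,0],[0,0,0.88,0,0,0,0],[0,0,0.88,0,0,0,0]]' | grep -E "pos|force"
python3 -m crank '[[0,0,0,0,0,0,0.5],[0,0,0,0,0,0,0.8],[0,0,0,0,0,0,1],[0,0,0,0,0,0,1],[0,0,0,0,0,0,1],[0,0,0,0,0,0,1],[0,0,0,0,0,0,1]]' 35 | grep -E "pos|force|grip"
python3 -m crank '[[0,0,-0.1,0,0,0,1],[0,0,-0.3,0,0,0,1],[0,0,-0.6,0,0,0,1],[0,0,-0.9,0,0,0,1],[0,0,-1,0,0,0,1],[0,0,-1,0,0,0,1]]' | grep -E "pos|force|grip"
python3 -m crank '[[0,0,-0.15,0,0,0,1],[0,0,-0.15,0,0,0,1],[0,0,-0.15,0,0,0,1]]' | grep -E "pos|force|grip"
python3 - <<'E'
from h import *
p,_,_=pose()
plan([(639.2,-42.5,p[2],96.9)])
E
```

```text
eef_pos: [591.7, 367.8, 310.2]
eef_pos: [591.9, 368.1, 224.5]
force: [0.6, -0.0, -0.1]
grip_force: 0.0
eef_pos: [591.4, 368.6, 222.9]
force: [-0.5, -0.2, 2.7]
grip_width: 0.248
grip_force: 34.4
eef_pos: [591.3, 368.6, 324.0]
force: [-0.6, 0.6, -1.4]
grip_width: 0.249
grip_force: 34.3
eef_pos: [591.3, 368.5, 335.9]
force: [0.4, 0.1, -0.1]
grip_width: 0.249
grip_force: 34.3
[-0.813, 0.153, 0.0, -0.0, 0.0, -0.049]
[-0.819, 0.122, 0.0, -0.0, 0.0, -0.049]
[-0.823, 0.091, 0.0, -0.0, 0.0, -0.049]
[-0.826, 0.06, 0.0, -0.0, 0.0, -0.049]
[-0.827, 0.028, 0.0, -0.0, 0.0, -0.049]
->  (639.2, -42.5, np.float64(335.94357544345837), 96.9)
```

```bash
python3 -m crank '[[-0.25,0.05,0,0,0,-0.01,1],[-0.5,0.1,0,0,0,-0.03,1],[-0.81,0.15,0,0,0,-0.049,1],[-0.81,0.15,0,0,0,-0.049,1]]' | grep pos
python3 -m crank '[[-0.35,0.05,0,0,0,-0.02,1],[-0.82,0.12,0,0,0,-0.049,1],[-0.82,0.12,0,0,0,-0.049,1]]' | grep pos
python3 -m crank '[[-0.4,0.04,0,0,0,-0.02,1],[-0.82,0.09,0,0,0,-0.049,1],[-0.82,0.09,0,0,0,-0.049,1]]' | grep pos
python3 -m crank '[[-0.4,0.03,0,0,0,-0.02,1],[-0.83,0.06,0,0,0,-0.049,1],[-0.83,0.06,0,0,0,-0.049,1]]' | grep pos
python3 -m crank '[[-0.3,0.01,0,0,0,-0.02,1],[-0.6,0.02,0,0,0,-0.04,1],[-0.83,0.03,0,0,0,-0.049,1],[-0.83,0.03,0,0,0,-0.049,1],[-0.83,0.03,0,0,0,-0.049,1],[-0.83,0.03,0,0,0,-0.049,1]]' | grep -E "pos|grip"
python3 -m crank '[[0,0,0.3,0,0,0,1],[0,0,0.5,0,0,0,1],[0,0,0.5,0,0,0,1],[0,0,0.5,0,0,0,1]]' | grep -E "pos|grip"
python3 - <<'E'
from h import *
p=held("w9.npz")
plan([(639.2,-42.5,p[2],96.9)])
im,W,hsv=load("w9.npz"); brown=(hsv[...,0]<13)&(hsv[...,1]>110)&(hsv[...,2]>30); P=W[brown]
for b,z,l in ((45,(613.3,171.9),20),(61,(620,116.3),30),(77,(628.7,44.9),36)):
    Q=P[(np.hypot(P[:,0]-z[0],P[:,1]-z[1])<l)]; Q=Q[np.abs(Q[:,2]-23)<3]; print(b,len(Q),rect(Q) if len(Q)>9 else "")
Q=P[(np.hypot(P[:,0]-639,P[:,1]+42)<50)&(P[:,2]>45)&(P[:,2]<130)]; print(np.histogram(Q[:,2],bins=range(45,131,5)))
E
```

```text
eef_pos: [601.3, 283.6, 336.1]
eef_pos: [610.8, 200.4, 336.4]
eef_pos: [620.1, 119.0, 336.5]
eef_pos: [629.7, 36.7, 336.6]
eef_pos: [639.2, -41.0, 337.3]
grip_width: 0.253
grip_force: 34.4
eef_pos: [639.3, -41.8, 288.3]
grip_width: 0.254
grip_force: 34.4
[639.3 -41.8 288.3] 97.0 blocktop 82.8 [638.9 -31.3  54.5  24.   97. ] 3945
[-0.004, -0.003, 0.007, 0.002, 0.001, 0.003]
->  (639.2, -42.5, np.float64(288.25204573528345), 96.9)
45 0 
61 0 
77 3003 [629.   45.   61.9  21.9  97.2]
(array([   0,    0,    0,    0,    0,   48,  114, 3897,  508,  327,  165,
        110,   76,  121,  115,  125,  254]), array([ 45,  50,  55,  60,  65,  70,  75,  80,  85,  90,  95, 100, 105,
       110, 115, 120, 125, 130]))
```

```bash
python3 -m crank '[[0,0,0.2,0,0,0,1],[0,0,0.4,0,0,0,1],[0,0,0.54,0,0,0,1],[0,0,0.595,0,0,0,1],[0,0,0.595,0,0,0,1],[0,0,0.595,0,0,0,1],[0,0,0.595,0,0,0,1]]' | grep -E "pos|force"
python3 -m crank '[[0,0,0,0,0,0,0.75],[0,0,0,0,0,0,0.6],[0,0,0,0,0,0,0.4],[0,0,0,0,0,0,0],[0,0,0,0,0,0,0],[0,0,-0.3,0,0,0,0],[0,0,-0.6,0,0,0,0],[0,0,-1,0,0,0,0],[0,0,-1,0,0,0,0]]' | grep -E "pos|time"
python3 -m crank '[[0.4,-0.2,-0.35,0,0,0,0],[0.8,-0.4,-0.5,0,0,0,0],[0.8,-0.4,-0.5,0,0,0,0],[0.8,-0.4,-0.5,0,0,0,0],[0.8,-0.4,-0.5,0,0,0,0]]' | grep -E "pos|time"
python3 - <<'E'
from h import *
from rig import capture
i=camera_info("wrist"); p,r,s=pose(); im,d=capture("wrist"); np.savez("wa.npz",p=im,d=d,**{k:np.array(i[k]) for k in("K","D","camera_from_world")}); b,_=capture("side")
cv2.imwrite("pics/fin.png",np.hstack([cv2.resize(im,(400,300)),cv2.resize(b[180:390,230:510],(400,300))])[:,:,::-1])
im,W,hsv=load("wa.npz"); brown=(hsv[...,0]<13)&(hsv[...,1]>110)&(hsv[...,2]>30); P=W[brown]
for b,z,l in ((45,(613.3,171.9),24),(61,(620,116.3),30),(77,(628.7,44.9),36),(93,(639.2,-42.5),46)):
    Q=P[(np.hypot(P[:,0]-z[0],P[:,1]-z[1])<l)]; Q=Q[np.abs(Q[:,2]-23)<3]; print(b,len(Q),rect(Q) if len(Q)>9 else "",np.median(Q[:,2]))
print(s["force"],s["grip_width"])
E
```

```text
eef_pos: [639.4, -42.7, 228.9]
force: [0.2, 0.2, 2.6]
grip_force: 35.1
time_s: 25.2
eef_pos: [639.6, -42.7, 333.9]
time_s: 25.7
eef_pos: [590.0, 31.2, 377.1]
45 602 [613.3 171.2  30.   19.8  96.9] 23.200829383789596
61 1141 [619.7 117.3  45.8  21.4  97.2] 23.32437291336464
77 1241 [628.7  45.2  61.4  21.9  96.9] 23.28447420695386
93 1298 [640.3 -43.3  77.3  24.1  96.9] 23.170703600271025
[0.78119915 0.00785237 0.44974364] 0.9992609774532845
```

View pics/fin.png

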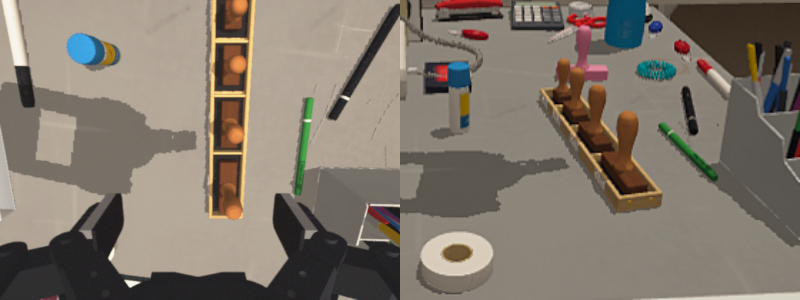

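All four stamps stand upright in their own bays, at about (232,20), (232,65), (232,130) and (230,190) in the left half of the picture. Each is within about 1.5 mm of its bay centre. The glue stick and tape roll have not moved.

```bash
python3 -c "
from rig import ticket; print(ticket.finish_job())"
```

```text
the job is handed in; nothing more can be done
None
```

The job is handed in at about 26 s: all four stamps stand upright in their own bays in size order, each measured within about 1.5 mm of its bay centre and square to the row, and the glue stick and tape roll were left where they were.

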